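# Restock the tin rack and close it up snug

## Robot

A 6-joint arm with a two-finger parallel gripper is mounted at the origin on the work surface. World frame = base frame: x ahead of the robot, y to its left, z up, the work surface at z = 0. Lengths are in mm, angles in rad, forces in N, time in s.
With the tool pointing down it reaches from about 350 to 775 mm from the base axis. Payload 7.3 kg.
Tool frame: the origin (TCP) lies at the very end of the fingers, on their centre line; the grasp point (between the pads) lies bot.grip_point_offset behind it (bot.grip_point_offset is the distance from the TCP to the grasp point, in mm); z points along the fingers, y is the line along which they close (so a half turn about z gives the same grasp; the last joint's range is limited). The gripper opens to 92 mm and grips with 3 to 60 N. Pads are 19 mm wide; open, the fingers measure 130 mm over their backs; the gripper's body (75 mm by 190 mm) begins 47 mm behind the grasp point.
Start: joints at [-1.263, 0.342, 1.524, -0, 1.275, -0.146], TCP at [230.176, -471.873, 226.741] pointing down, gripper open.
Joint ranges: [-2.53, 2.53], [-0.77, 2.02], [0.04, 2.7], [-1, 4.14], [0.28, 2.66], [-3.11, 3.11]. Speed limits (rad/s): [2.57, 2.57, 3.14, 3.14, 3.14, 3.14].

## Interface

Orientations are given as [roll, pitch, yaw] about the fixed x, y, z axes, in that order (R = Rz(yaw) Ry(pitch) Rx(roll)).
In Python, from plant import bot gives the robot as it stands. The module is installed in compiled form; this text tells all that it offers.
- The arm moves only by the tool carry_out, never from a script. Its argument "plan" is a list of rows, each an object of numbers: "tx", "ty", "tz": the shift along the world's x, y, z in mm; "rx", "ry", "rz": the turn, a rotation vector about the world's x, y, z in rad. A call has 1 to 12 rows; each row shifts and turns the commanded pose from where the row before left it; what a row does not reach is not made up. A row lasts 1/10 s, in which the tool goes at most 50 mm and 8.59 degrees, less where a joint would pass 70% of its speed; a pose out of reach is approached as far as the arm can. A call with a gripper value outside its range is refused whole. "gripper" is the closure, from 0 (fully open) to 1 (shut), set as the call begins (left out, the last holds). The fingers move at their own pace and stop on an object; the grip force is fixed at half the most. Time passes only in rows, so rows that do not move let the fingers close. It gives the time, the measured TCP pose, the force, the opening and the grip force at its end, in the units of the state.
- bot.get_obs(): the state, without advancing time (a new reading comes with each control period).
- bot.capture(name): name is "side" or "top"; returns the picture (480x640x3 uint8, red, green, blue); there is no depth.
- bot.camera_model(name): a dict with "camera_matrix" (3x3 intrinsics, pixels), "R" (3x3) and "t" (3): a world point X has camera coordinates R X + t. Camera axes: x right, y down, z forward; pixel columns grow to the right and rows downward; lengths in mm; the calibration is good to about 2 mm. A picture is of the moment at which its call begins. camera_model takes no time and is no camera call.
- bot.close_job(): hands the job in; it is judged then, once.
The state is a dict: "time": time; "joint_positions": joint angles; "dq": joint speeds; "tau": joint torques, N m; "tool_pos": TCP position; "tcp_rot": TCP orientation; "contact_force": force on the tool from outside, world axes, zero at the start; "moment": the same for the moment, N m; "grip_width": finger opening in mm; "finger_force": force on a finger pad.
Only numpy, scipy, OpenCV 4.12 (cv2) and the standard library are available. Lean on these libraries where they do the work, as an engineer would, in place of code of your own. Each camera call takes 0.05 s, during which the arm holds its last target. There are 200 camera calls.

## Task

Restock the steel tin rack on the serving counter. Stand the yellow tin in it, next to the red tin that is already there, and after it the green tin from the aluminium caddy, next to the yellow one; then push the blue sliding stop up until all three tins stand upright, square and snug against the rack's end wall. Do not tip any tin over, and leave the other things on the counter standing where they are.

Things in the scene. Friction and masses are not known exactly. Their poses are not given: they have to be found in the camera images.
- rack: fixed steel channel, 100 (x) by 240 mm (y), origin at centre of underside, y towards the end wall. Floor 6 mm thick. End wall 142 mm tall, 76 wide, inner face at y=+112 mm. Low side rails, inner faces x=+-38 mm, tops 20 mm above the counter; no other sides. Tins stand side by side along y, 66 mm width along x (either way round), 36 mm of y each. From the wall: red, yellow, green, stop
- stop (a joint): blue sliding stop, m: 0 = drawn right back (limit), growing towards the wall. Wall-to-stop gap is 126 mm minus this; stop face at rack y = -14 mm plus this. Three tight tins need 108 mm: snug at about 0.018. Starts at 0.049 to 0.069, too far in for two more tins; right back it leaves 18 mm to spare beyond three tins. Slides with 2.5 N friction, stays where left
- stop_grip (a point): grip fin of the stop, to pinch from above: upright, blue, 14 mm thick (rack x), 75 mm long (rack y), top 124 mm above the counter. The point is on its middle plane (rack x = 0), 104 mm above the counter, 63 mm behind the stop's face. The stop's plate in front of it: 8 mm thick, 70 mm wide, top 142 mm above the counter. Axes as the rack's
- red_tin_mid (a point): slim flat-lidded steel tin, painted red with a pale label, 66 mm (its x) by 36 mm (its y) by 130 mm tall (its z), about 0.28 kg; the point is its centre, half-way up. Loose; it already stands in the rack, within 4 mm of the end wall.
- yellow_tin_mid (a point): slim flat-lidded steel tin, painted yellow with a pale label, 66 mm (its x) by 36 mm (its y) by 130 mm tall (its z), about 0.28 kg; the point is its centre, half-way up. It stands on the bare counter, a small shaker close to one of its broad faces.
- green_tin_mid (a point): slim flat-lidded steel tin, painted green with a pale label, 66 mm (its x) by 36 mm (its y) by 130 mm tall (its z), about 0.28 kg; the point is its centre, half-way up. It stands in the caddy, on its 6 mm floor.
- caddy: fixed aluminium caddy holding the green tin, origin at centre of underside. Tall cheeks (144 mm) close to the tin's narrow edges (inner faces x=+-37 mm): there it can only be gripped across its broad faces (along y; lips 18 mm tall at y=+-26 mm) and lifted straight out. The rack has no room for fingers at those faces: set it down on the way and retake it across its narrow edges
- mat: fixed orange silicone mat, 150 mm (x) by 130 mm (y), 3 mm thick, kept clear: a place to set a tin down; origin at the centre of its underside
- shaker: loose white shaker, 38 mm across, 80 mm tall, standing beside the yellow tin (its centre 62 to 70 mm from the tin's, off the broad face on the tin's +y side); origin at its underside. Leave standing
- syrup: loose amber syrup bottle, red cap, 60 mm across, 190 mm tall; origin at its underside. Leave standing
- squeezer: loose orange squeeze bottle, blue cap, 52 mm across, 170 mm tall; origin at its underside. Leave standing
- mug: loose blue mug, 80 mm across plus handle, 90 mm tall; origin at its underside. Leave standing
- jar: loose jar, 66 mm across, 90 mm tall; origin at its underside. Leave standing
- tub: loose white tub, 110 mm across, 120 mm tall; origin at its underside. Leave standing
Things that resemble listed ones, but are neither listed nor needed, are in the scene too. What is shaped like the part that bears green_tin_mid but black or purple is not meant.

How it is judged:
By the outcome, as a careful person would: the job done as asked, in the order asked, and still so for the second after the job is handed in, with the robot touching nothing.
It also fails if it takes over 72 s, if anything falls off the work surface, if the arm or the gripper's body presses on something with over 40 N, if the wrist force passes 120 N, or if a joint passes its speed limit or range.

## Working session

There is one attempt and no reset: what is moved stays moved. The work goes in short steps, Python scripts to look and compute and a tool call to move; the robot and the scene stay as the last step left them, time stands still between calls to the robot, and variables do not carry over. Pictures are saved under pics/ and viewed, at most 10 in all, crops included, and the job is handed in when it is done.

Besides the shell and the picture viewer there is one more tool, called after "Call:" as name([rows], argument=value, ...), one row to a line, values as JSON. carry_out: Moves the arm, as the interface text tells. Its arguments: {"type":"object","properties":{"plan":{"type":"array"},"gripper":{"type":"number"}},"required":["plan"]}

```bash
mkdir -p pics; python3 - <<'E'
from plant import bot
import cv2,numpy as np
for n in("side","top"):
    cv2.imwrite(f"pics/{n}0.png",bot.capture(n)[:,:,::-1])
    c=bot.camera_model(n);print(n,np.round(c["camera_matrix"],1).tolist(),np.round(-c["R"].T@c["t"]),np.round(c["R"],3).tolist())
print(bot.grip_point_offset,bot.get_obs())
E
```

```text
side [[531.7, 0.0, 323.4], [0.0, 531.7, 240.8], [0.0, 0.0, 1.0]] [-197.  792. 1054.] [[-0.728, -0.686, 0.002], [-0.462, 0.488, -0.741], [0.507, -0.54, -0.672]]
top [[488.2, 0.0, 322.4], [0.0, 488.2, 236.9], [0.0, 0.0, 1.0]] [ 364.   13. 1429.] [[-0.001, -1.0, -0.014], [-0.994, 0.003, -0.108], [0.108, 0.014, -0.994]]
18.8 {'time': 0.1, 'joint_positions': array([-1.26298367e+00,  3.42658089e-01,  1.52488634e+00, -5.82366607e-05,
        1.27542682e+00, -1.46001005e-01]), 'dq': array([ 0.00147418, -0.00161214, -0.00122343, -0.00014651, -0.00121132,
       -0.00182251]), 'tau': array([ 1.89592778e-03, -4.32002127e+01, -2.44694889e+01,  7.19281775e-02,
        5.26705314e-02, -5.71122609e-05]), 'tool_pos': array([ 230.0518968 , -471.51391238,  226.12412216]), 'tcp_rot': array([-3.14022062e+00, -1.45463821e-04,  4.53830556e-01]), 'contact_force': array([ 0.08108839, -0.1859963 ,  0.16594424]), 'moment': array([-0.01345338, -0.02873846,  0.00987358]), 'finger_force': 0.0, 'grip_width': 92.19967799908193}
```

View pics/side0.png

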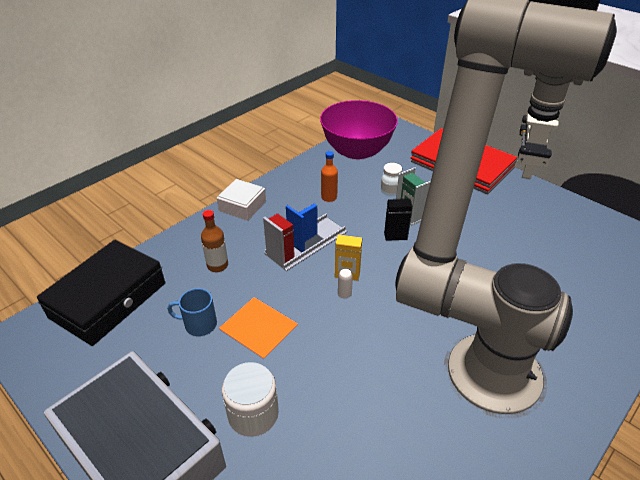

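View pics/top0.png

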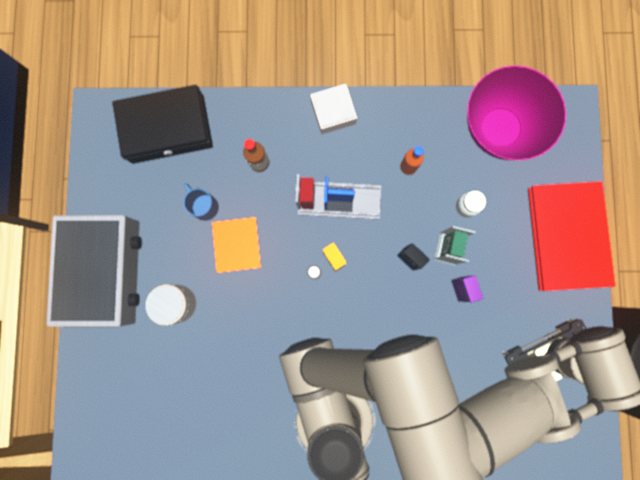

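The top view shows the rack at (338,199) with its end wall on the left, the red tin at (306,193) and the stop fin at (340,194). It also shows the yellow tin at (334,256), the shaker at (314,272) and the mat at (236,245). Three objects could be the green tin: (459,241) green between aluminium cheeks, (413,257) black and (467,288) purple. The green one in the caddy fits; I'll confirm it in an enlarged crop.

```bash
python3 - <<'E'
import cv2
a=cv2.imread("pics/top0.png");cv2.imwrite("pics/c1.png",cv2.resize(a[168:308,290:490],None,fx=4,fy=4,interpolation=cv2.INTER_CUBIC))
b=cv2.imread("pics/side0.png");cv2.imwrite("pics/c2.png",cv2.resize(b[160:305,255:440],None,fx=4,fy=4,interpolation=cv2.INTER_CUBIC))
E
```

```text
(no output)
```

View pics/c1.png

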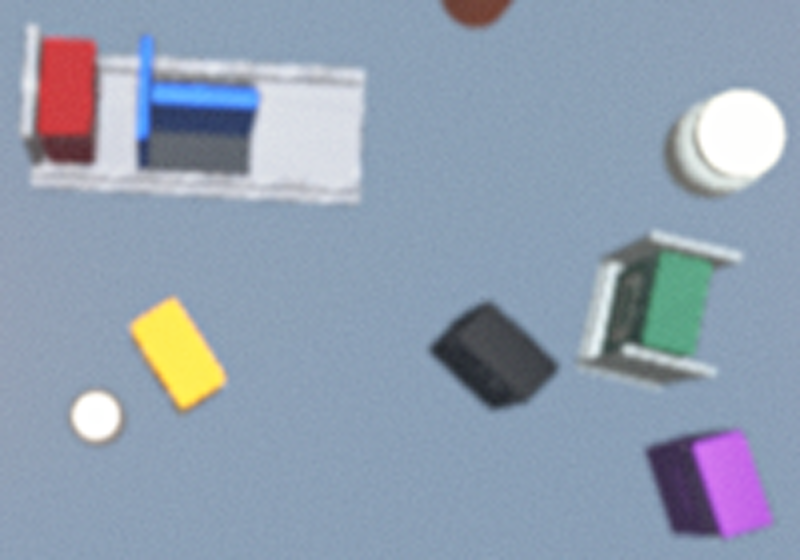

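View pics/c2.png

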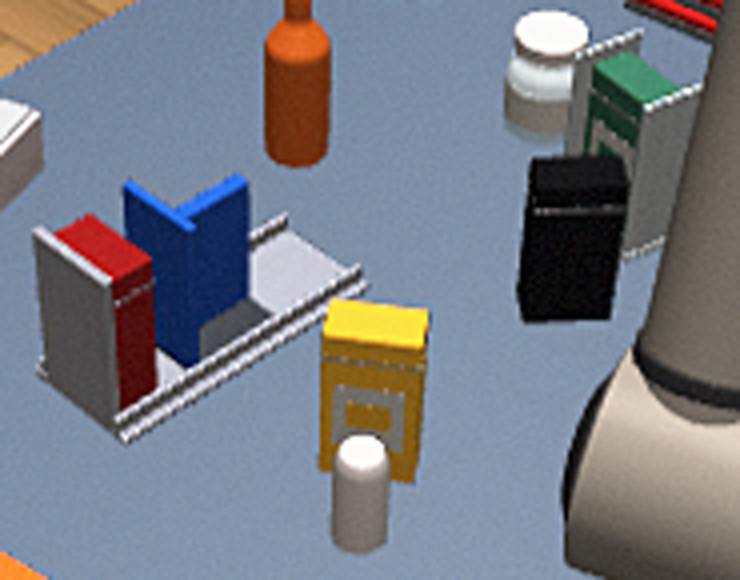

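The crops confirm it: the aluminium caddy holds the green tin (c1 677,302). The black and purple tins stand free and are decoys. The shaker sits off the lower-left broad face of the yellow tin. Next I fit poses from the corners I read in both views.

```bash
cat > h.py <<'E'
from plant import bot
import numpy as np
from scipy.optimize import least_squares
O={"top":(290,168),"side":(255,160)}
C={n:bot.camera_model(n) for n in O}
def proj(n,X):
    c=C[n];p=c["camera_matrix"]@(c["R"]@np.asarray(X,float)+c["t"]);return p[:2]/p[2]
def full(n,q): return (np.array(q)+.5)/4-.5+O[n]
def fit(obs,x0,dyn=False):
    # obs: (cam, crop px, local xyz[, moves with stop])
    def W(p,l,m):
        l=np.array(l,float)
        if m:l[1]+=p[3]
        c,s=np.cos(p[2]),np.sin(p[2]);return [p[0]+c*l[0]-s*l[1],p[1]+s*l[0]+c*l[1],l[2]]
    f=lambda p:np.concatenate([proj(o[0],W(p,o[2],len(o)>3))-full(*o[:2]) for o in obs])
    r=least_squares(f,x0,x_scale=[100,100,1]+[50]*dyn,loss="soft_l1");return r.x,np.round(r.fun,1).reshape(-1,2).tolist()
E
python3 - <<'E'
from h import *
a,b=33,18
def show(n,obs,x0,d=False):
    for cams in (("top","side"),("top",),("side",)):
        o=[k for k in obs if k[0] in cams]
        if len(o)<2: continue
        x,r=fit(o,x0,d);print(n,cams,np.round(x,3),r if len(cams)>1 else "")
z=130
# yellow x axis A->B? y axis towards CD (shaker side)
# A->B dir = tin -x or +x: y=rot90(x); AB is -y side. world B is at -x,-y; CD side is +y/-x
show("yellow",[("top",(175,297),(a,-b,z)),("top",(227,380),(-a,-b,z)),("top",(183,411),(-a,b,z)),("top",(129,327),(a,b,z)),
 ("side",(330,298),(a,-b,z)),("side",(428,308),(-a,-b,z)),("side",(425,352),(-a,b,z)),("side",(321,338),(a,b,z))],[310,0,.5])
z=136
show("green",[("top",(661,249),(a,b,z)),("top",(713,258),(a,-b,z)),("top",(694,356),(-a,-b,z)),("top",(641,345),(-a,b,z)),
 ("side",(593,72),(a,b,z)),("side",(630,52),(a,-b,z)),("side",(690,93),(-a,-b,z)),("side",(647,108),(-a,b,z))],[340,-350,-.2])
show("red",[("top",(45,38),(a,b,z)),("top",(97,40),(a,-b,z)),("top",(94,137),(-a,-b,z)),("top",(39,135),(-a,b,z)),
 ("side",(93,214),(a,-b,z)),("side",(153,258),(-a,-b,z))],[470,40,0])
show("rack",[("top",(362,68),(50,-120,6)),("top",(360,203),(-50,-120,6)),("top",(30,185),(-50,120,6)),("top",(27,25),(38,120,142)),
 ("side",(35,231),(38,120,142)),("side",(112,284),(-38,120,142)),("side",(124,440),(-50,120,0)),
 ("top",(140,37),(35,-14,142),1),("top",(138,138),(-35,-14,142),1),("side",(125,180),(35,-14,142),1),("side",(195,230),(-35,-14,142),1)],[470,-50,0,55],True)
E
```

```text
yellow ('top', 'side') [454.261   1.283   0.583] [[-0.9, 0.0], [-0.1, -0.2], [-0.4, -0.4], [-0.6, -0.1], [0.4, -0.0], [0.9, 0.4], [0.0, -1.4], [0.5, -0.9]]
yellow ('top',) [ 4.53844e+02 -2.20000e-02  5.69000e-01] 
yellow ('side',) [453.94    3.444   0.602] 
green ('top', 'side') [ 4.86812e+02 -3.29639e+02 -2.26000e-01] [[-0.5, -0.2], [-0.2, 0.5], [-0.2, 0.2], [-0.4, -0.1], [0.0, -2.2], [0.0, -1.0], [-0.1, -0.5], [1.3, -0.2]]
green ('top',) [ 4.87055e+02 -3.30503e+02 -2.19000e-01] 
green ('side',) [ 4.84826e+02 -3.25653e+02 -2.38000e-01] 
red ('top', 'side') [ 6.33373e+02  7.41460e+01 -4.90000e-02] [[-0.4, -0.0], [-0.1, 0.1], [-0.6, -0.1], [-0.2, -0.2], [0.2, -0.9], [1.3, -0.5]]
red ('top',) [ 6.33222e+02  7.32260e+01 -4.30000e-02] 
red ('side',) [ 6.33407e+02  7.74580e+01 -8.50000e-02] 
rack ('top', 'side') [ 6.29885e+02 -1.67180e+01 -5.30000e-02  5.59080e+01] [[0.4, 0.1], [-0.4, -0.2], [0.7, 0.3], [0.0, 0.2], [-0.3, -0.3], [-1.2, -0.0], [1.2, 1.6], [0.7, -0.3], [-0.2, 0.1], [0.0, 0.5], [-0.5, -0.2]]
rack ('top',) [ 6.29979e+02 -1.62050e+01 -5.30000e-02  5.60770e+01] 
rack ('side',) [630.255 -17.888  -6.333  56.082]
```

Call:
carry_out([
  {"tx": 33.2, "ty": 36.2, "tz": 0, "rz": 0.0887},
  {"tx": 33.2, "ty": 36.2, "tz": 0, "rz": 0.0887},
  {"tx": 33.2, "ty": 36.2, "tz": 0, "rz": 0.0887},
  {"tx": 33.2, "ty": 36.2, "tz": 0, "rz": 0.0887},
  {"tx": 33.2, "ty": 36.2, "tz": 0, "rz": 0.0887},
  {"tx": 33.2, "ty": 36.2, "tz": 0, "rz": 0.0887},
  {"tx": 33.2, "ty": 36.2, "tz": 0, "rz": 0.0887},
  {"tx": 33.2, "ty": 36.2, "tz": 0, "rz": 0.0887},
  {"tx": 33.2, "ty": 36.2, "tz": 0, "rz": 0.0887},
  {"tx": 33.2, "ty": 36.2, "tz": 0, "rz": 0.0887},
  {"tx": 33.2, "ty": 36.2, "tz": 0, "rz": 0.0887},
  {"tx": 33.2, "ty": 36.2, "tz": 0, "rz": 0.0887},
], gripper=0)

```text
invalid input at $.plan[0]: expected keys tx, ty, tz, rx, ry, rz
```

Call:
carry_out([
  {"tx": 33.2, "ty": 36.2, "tz": 0, "rx": 0, "ry": 0, "rz": 0.0887},
  {"tx": 33.2, "ty": 36.2, "tz": 0, "rx": 0, "ry": 0, "rz": 0.0887},
  {"tx": 33.2, "ty": 36.2, "tz": 0, "rx": 0, "ry": 0, "rz": 0.0887},
  {"tx": 33.2, "ty": 36.2, "tz": 0, "rx": 0, "ry": 0, "rz": 0.0887},
  {"tx": 33.2, "ty": 36.2, "tz": 0, "rx": 0, "ry": 0, "rz": 0.0887},
  {"tx": 33.2, "ty": 36.2, "tz": 0, "rx": 0, "ry": 0, "rz": 0.0887},
  {"tx": 33.2, "ty": 36.2, "tz": 0, "rx": 0, "ry": 0, "rz": 0.0887},
  {"tx": 33.2, "ty": 36.2, "tz": 0, "rx": 0, "ry": 0, "rz": 0.0887},
  {"tx": 33.2, "ty": 36.2, "tz": 0, "rx": 0, "ry": 0, "rz": 0.0887},
  {"tx": 33.2, "ty": 36.2, "tz": 0, "rx": 0, "ry": 0, "rz": 0.0887},
  {"tx": 33.2, "ty": 36.2, "tz": 0, "rx": 0, "ry": 0, "rz": 0.0887},
  {"tx": 33.2, "ty": 36.2, "tz": 0, "rx": 0, "ry": 0, "rz": 0.0887},
], gripper=0)

```text
time: 1.3
tool_pos: [629.5, -35.7, 226.3]
tcp_rot: [-3.141, 0.0, 1.522]
contact_force: [0.5, -0.8, -0.0]
grip_width: 91.7
finger_force: 0.0
```

Call:
carry_out([
  {"tx": 0, "ty": 0, "tz": -35, "rx": 0, "ry": 0, "rz": 0},
  {"tx": 0, "ty": 0, "tz": -35, "rx": 0, "ry": 0, "rz": 0},
  {"tx": 0, "ty": 0, "tz": -35, "rx": 0, "ry": 0, "rz": 0},
  {"tx": 0, "ty": 0, "tz": -26, "rx": 0, "ry": 0, "rz": 0},
  {"tx": 0, "ty": 0, "tz": -10, "rx": 0, "ry": 0, "rz": 0},
  {"tx": 0, "ty": 0, "tz": 0, "rx": 0, "ry": 0, "rz": 0},
])

```text
time: 1.9
tool_pos: [627.7, -37.3, 84.2]
tcp_rot: [-3.138, -0.0, 1.518]
contact_force: [-0.4, -0.7, 0.1]
grip_width: 92.1
finger_force: 0.0
```

Call:
carry_out([
  {"tx": 0, "ty": 0, "tz": 0, "rx": 0, "ry": 0, "rz": 0},
  {"tx": 0, "ty": 0, "tz": 0, "rx": 0, "ry": 0, "rz": 0},
  {"tx": 0, "ty": 0, "tz": 0, "rx": 0, "ry": 0, "rz": 0},
  {"tx": 0, "ty": 0, "tz": 0, "rx": 0, "ry": 0, "rz": 0},
  {"tx": 0, "ty": 0, "tz": 0, "rx": 0, "ry": 0, "rz": 0},
  {"tx": 0, "ty": 0, "tz": 0, "rx": 0, "ry": 0, "rz": 0},
  {"tx": 0, "ty": 0, "tz": 0, "rx": 0, "ry": 0, "rz": 0},
  {"tx": 0, "ty": 0, "tz": 0, "rx": 0, "ry": 0, "rz": 0},
], gripper=1)

```text
time: 2.7
tool_pos: [628.5, -37.5, 85.7]
tcp_rot: [-3.142, 0.0, 1.518]
contact_force: [-0.1, -0.8, 1.0]
grip_width: 32.3
finger_force: 0.0
```

Call:
carry_out([
  {"tx": 0, "ty": 0, "tz": 0, "rx": 0, "ry": 0, "rz": 0},
  {"tx": 0, "ty": 0, "tz": 0, "rx": 0, "ry": 0, "rz": 0},
  {"tx": 0, "ty": 0, "tz": 0, "rx": 0, "ry": 0, "rz": 0},
  {"tx": 0, "ty": 0, "tz": 0, "rx": 0, "ry": 0, "rz": 0},
])

```text
time: 3.1
tool_pos: [630.9, -37.6, 85.7]
tcp_rot: [3.137, 0.0, 1.518]
contact_force: [10.2, 1.0, -5.5]
grip_width: 13.9
finger_force: 30.0
```

Call:
carry_out([
  {"tx": 2, "ty": -4, "tz": 0, "rx": 0, "ry": 0, "rz": 0},
  {"tx": -0.5, "ty": -10, "tz": 0, "rx": 0, "ry": 0, "rz": 0},
  {"tx": -0.5, "ty": -10, "tz": 0, "rx": 0, "ry": 0, "rz": 0},
  {"tx": -0.5, "ty": -10, "tz": 0, "rx": 0, "ry": 0, "rz": 0},
  {"tx": -0.5, "ty": -10, "tz": 0, "rx": 0, "ry": 0, "rz": 0},
  {"tx": -0.5, "ty": -9, "tz": 0, "rx": 0, "ry": 0, "rz": 0},
  {"tx": 0, "ty": -2, "tz": 0, "rx": 0, "ry": 0, "rz": 0},
  {"tx": 0, "ty": 0, "tz": 0, "rx": 0, "ry": 0, "rz": 0},
])

```text
time: 3.9
tool_pos: [627.6, -93.9, 85.7]
tcp_rot: [-3.141, 0.001, 1.517]
contact_force: [-3.3, -2.1, 0.0]
grip_width: 14.1
finger_force: 30.0
```

Call:
carry_out([
  {"tx": -0.1, "ty": -1.5, "tz": 0, "rx": 0, "ry": 0, "rz": 0},
  {"tx": -0.1, "ty": -1.5, "tz": 0, "rx": 0, "ry": 0, "rz": 0},
  {"tx": -0.1, "ty": -1.5, "tz": 0, "rx": 0, "ry": 0, "rz": 0},
  {"tx": 0, "ty": 0, "tz": 0, "rx": 0, "ry": 0, "rz": 0},
])

```text
time: 4.3
tool_pos: [627.6, -94.9, 85.7]
tcp_rot: [-3.141, -0.002, 1.519]
contact_force: [-2.4, 8.7, 1.6]
grip_width: 13.9
finger_force: 30.0
```

Call:
carry_out([
  {"tx": 0, "ty": 1.5, "tz": 0, "rx": 0, "ry": 0, "rz": 0},
  {"tx": 0, "ty": 0.5, "tz": 0, "rx": 0, "ry": 0, "rz": 0},
  {"tx": 0, "ty": 0, "tz": 0, "rx": 0, "ry": 0, "rz": 0},
  {"tx": 0, "ty": 0, "tz": 20, "rx": 0, "ry": 0, "rz": 0},
  {"tx": 0, "ty": 0, "tz": 38, "rx": 0, "ry": 0, "rz": 0},
  {"tx": 0, "ty": 0, "tz": 38, "rx": 0, "ry": 0, "rz": 0},
  {"tx": -28.8, "ty": 16, "tz": 0, "rx": 0, "ry": 0, "rz": 0.106},
  {"tx": -28.8, "ty": 16, "tz": 0, "rx": 0, "ry": 0, "rz": 0.106},
  {"tx": -28.8, "ty": 16, "tz": 0, "rx": 0, "ry": 0, "rz": 0.106},
  {"tx": -28.8, "ty": 16, "tz": 0, "rx": 0, "ry": 0, "rz": 0.106},
  {"tx": -28.8, "ty": 16, "tz": 0, "rx": 0, "ry": 0, "rz": 0.106},
  {"tx": -28.8, "ty": 16, "tz": 0, "rx": 0, "ry": 0, "rz": 0.106},
], gripper=0)

```text
time: 5.5
tool_pos: [454.0, 1.3, 181.9]
tcp_rot: [3.141, 0.001, 2.158]
contact_force: [0.2, 0.6, 0.4]
grip_width: 91.7
finger_force: 0.0
```

Call:
carry_out([
  {"tx": 0, "ty": 0, "tz": -25, "rx": 0, "ry": 0, "rz": 0},
  {"tx": 0, "ty": 0, "tz": -30, "rx": 0, "ry": 0, "rz": 0},
  {"tx": 0, "ty": 0, "tz": -30, "rx": 0, "ry": 0, "rz": 0},
  {"tx": 0, "ty": 0, "tz": -17.5, "rx": 0, "ry": 0, "rz": 0},
  {"tx": 0, "ty": 0, "tz": 0, "rx": 0, "ry": 0, "rz": 0},
])

```text
time: 6.0
tool_pos: [453.7, 1.0, 77.5]
tcp_rot: [-3.139, -0.003, 2.154]
contact_force: [0.1, 1.0, 1.1]
grip_width: 91.9
finger_force: 0.0
```

Call:
carry_out([
  {"tx": 0, "ty": 0, "tz": 0, "rx": 0, "ry": 0, "rz": 0},
  {"tx": 0, "ty": 0, "tz": 0, "rx": 0, "ry": 0, "rz": 0},
  {"tx": 0, "ty": 0, "tz": 0, "rx": 0, "ry": 0, "rz": 0},
  {"tx": 0, "ty": 0, "tz": 0, "rx": 0, "ry": 0, "rz": 0},
  {"tx": 0, "ty": 0, "tz": 0, "rx": 0, "ry": 0, "rz": 0},
], gripper=1)

```text
time: 6.5
tool_pos: [455.6, 1.0, 80.1]
tcp_rot: [3.14, 0.001, 2.154]
contact_force: [-0.5, 1.1, 6.2]
grip_width: 66.1
finger_force: 29.9
```

Call:
carry_out([
  {"tx": 0, "ty": 0, "tz": 20, "rx": 0, "ry": 0, "rz": 0},
  {"tx": 0, "ty": 0, "tz": 40, "rx": 0, "ry": 0, "rz": 0},
  {"tx": 0, "ty": 0, "tz": 40, "rx": 0, "ry": 0, "rz": 0},
  {"tx": 0, "ty": 0, "tz": 40, "rx": 0, "ry": 0, "rz": 0},
  {"tx": 0, "ty": 0, "tz": 20, "rx": 0, "ry": 0, "rz": 0},
  {"tx": 30, "ty": 5.5, "tz": 0, "rx": 0, "ry": 0, "rz": -0.106},
  {"tx": 30, "ty": 5.5, "tz": 0, "rx": 0, "ry": 0, "rz": -0.106},
  {"tx": 30, "ty": 5.5, "tz": 0, "rx": 0, "ry": 0, "rz": -0.106},
  {"tx": 30, "ty": 5.5, "tz": 0, "rx": 0, "ry": 0, "rz": -0.106},
  {"tx": 30, "ty": 5.5, "tz": 0, "rx": 0, "ry": 0, "rz": -0.106},
  {"tx": 30, "ty": 5.5, "tz": 0, "rx": 0, "ry": 0, "rz": -0.107},
  {"tx": 0, "ty": 0, "tz": 0, "rx": 0, "ry": 0, "rz": 0},
])

```text
time: 7.7
tool_pos: [637.0, 34.6, 237.0]
tcp_rot: [-3.14, -0.0, 1.515]
contact_force: [0.1, 0.1, -4.3]
grip_width: 66.0
finger_force: 29.9
```

```bash
python3 - <<'E'
from plant import bot
import cv2
b=bot.capture("side")[:,:,::-1];t=bot.capture("top")[:,:,::-1]
import numpy as np
c=np.hstack([cv2.resize(x,(400,480),interpolation=3) for x in (b[110:290,240:390],t[160:310,260:385])])
cv2.imwrite("pics/c3.png",c);o=bot.get_obs();print(o["tool_pos"],o["tcp_rot"],o["contact_force"])
E
```

```text
[634.39427348  34.13501275 237.66040105] [-3.13842631e+00  1.23826693e-04  1.51868280e+00] [-0.10941934  0.04724187 -2.96060009]
```

View pics/c3.png

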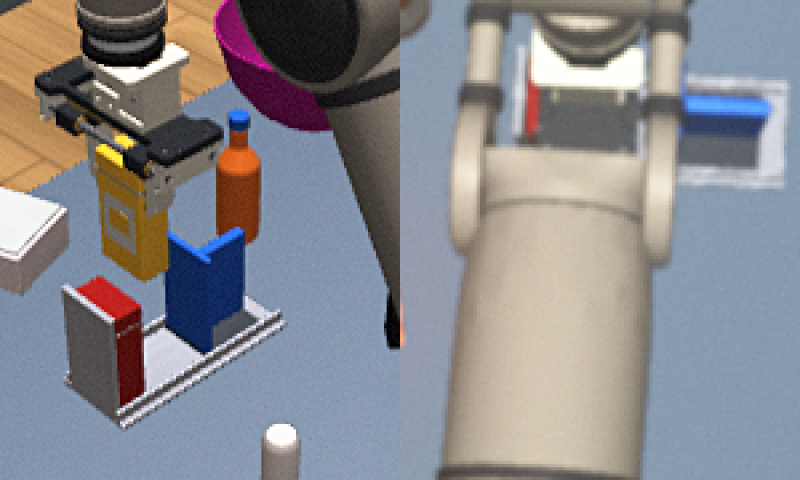

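The picture shows the yellow tin held upright above the gap between the red tin and the stop, which is drawn right back. The shaker is still standing. Now I lower the tin.

Call:
carry_out([
  {"tx": 0, "ty": -2, "tz": 0, "rx": 0, "ry": 0, "rz": 0},
  {"tx": 0, "ty": 0, "tz": -25, "rx": 0, "ry": 0, "rz": 0},
  {"tx": 0, "ty": 0, "tz": -30, "rx": 0, "ry": 0, "rz": 0},
  {"tx": 0, "ty": 0, "tz": -30, "rx": 0, "ry": 0, "rz": 0},
  {"tx": 0, "ty": 0, "tz": -30, "rx": 0, "ry": 0, "rz": 0},
  {"tx": 0, "ty": 0, "tz": -20, "rx": 0, "ry": 0, "rz": 0},
  {"tx": 0, "ty": 0, "tz": -10, "rx": 0, "ry": 0, "rz": 0},
  {"tx": 0, "ty": 0, "tz": -4, "rx": 0, "ry": 0, "rz": 0},
  {"tx": 0, "ty": 0, "tz": -2, "rx": 0, "ry": 0, "rz": 0},
  {"tx": 0, "ty": 0, "tz": 0, "rx": 0, "ry": 0, "rz": 0},
])

```text
time: 8.8
tool_pos: [635.5, 31.9, 89.4]
tcp_rot: [3.14, 0.0, 1.517]
contact_force: [0.2, 0.5, -3.5]
grip_width: 66.0
finger_force: 29.9
```

Call:
carry_out([
  {"tx": 0, "ty": 0, "tz": -1.5, "rx": 0, "ry": 0, "rz": 0},
  {"tx": 0.1, "ty": 1.5, "tz": 0, "rx": 0, "ry": 0, "rz": 0},
  {"tx": 0.1, "ty": 1.5, "tz": 0, "rx": 0, "ry": 0, "rz": 0},
  {"tx": 0.1, "ty": 1.5, "tz": 0, "rx": 0, "ry": 0, "rz": 0},
  {"tx": 0, "ty": 0, "tz": 0, "rx": 0, "ry": 0, "rz": 0},
])

```text
time: 9.3
tool_pos: [635.3, 36.8, 86.8]
tcp_rot: [3.141, -0.0, 1.518]
contact_force: [0.5, 0.6, -2.8]
grip_width: 65.8
finger_force: 29.9
```

Call:
carry_out([
  {"tx": 0.1, "ty": 1, "tz": 0, "rx": 0, "ry": 0, "rz": 0},
  {"tx": 0, "ty": 1, "tz": 0, "rx": 0, "ry": 0, "rz": 0},
  {"tx": 0, "ty": 1, "tz": 0, "rx": 0, "ry": 0, "rz": 0},
  {"tx": 0, "ty": 0, "tz": 0, "rx": 0, "ry": 0, "rz": 0},
])

```text
time: 9.7
tool_pos: [635.4, 39.7, 86.7]
tcp_rot: [3.142, -0.0, 1.517]
contact_force: [-0.6, -0.6, -2.5]
grip_width: 66.1
finger_force: 29.9
```

Call:
carry_out([
  {"tx": 0, "ty": 1, "tz": 0, "rx": 0, "ry": 0, "rz": 0},
  {"tx": 0, "ty": 1, "tz": 0, "rx": 0, "ry": 0, "rz": 0},
  {"tx": 0, "ty": 0, "tz": 0, "rx": 0, "ry": 0, "rz": 0},
  {"tx": 0, "ty": 0, "tz": 0, "rx": 0, "ry": 0, "rz": 0},
])

```text
time: 10.1
tool_pos: [635.4, 41.3, 86.8]
tcp_rot: [3.141, 0.0, 1.517]
contact_force: [-0.8, -1.2, -2.5]
grip_width: 66.1
finger_force: 29.9
```

Call:
carry_out([
  {"tx": 0, "ty": 0.5, "tz": -0.6, "rx": 0, "ry": 0, "rz": 0},
  {"tx": 0, "ty": -0.3, "tz": -0.6, "rx": 0, "ry": 0, "rz": 0},
  {"tx": 0, "ty": 0, "tz": 0, "rx": 0, "ry": 0, "rz": 0},
])

```text
time: 10.4
tool_pos: [635.6, 41.6, 86.1]
tcp_rot: [3.141, 0.0, 1.517]
contact_force: [-1.1, -2.7, 2.3]
grip_width: 66.3
finger_force: 29.9
```

Call:
carry_out([
  {"tx": 0, "ty": 0, "tz": 0, "rx": 0, "ry": 0, "rz": 0},
  {"tx": 0, "ty": 0, "tz": 0, "rx": 0, "ry": 0, "rz": 0},
  {"tx": 0, "ty": 0, "tz": 0, "rx": 0, "ry": 0, "rz": 0},
  {"tx": 0, "ty": 0, "tz": 0, "rx": 0, "ry": 0, "rz": 0},
  {"tx": 0, "ty": 0, "tz": 20, "rx": 0, "ry": 0, "rz": 0},
  {"tx": 0, "ty": 0, "tz": 40, "rx": 0, "ry": 0, "rz": 0},
  {"tx": 0, "ty": 0, "tz": 44.5, "rx": 0, "ry": 0, "rz": 0},
], gripper=0)

```text
time: 11.1
tool_pos: [634.6, 41.9, 189.9]
tcp_rot: [-3.138, -0.0, 1.517]
contact_force: [1.0, 0.5, 0.7]
grip_width: 91.6
finger_force: 0.0
```

Call:
carry_out([
  {"tx": -12.3, "ty": -31, "tz": 0, "rx": 0, "ry": 0, "rz": -0.1447},
  {"tx": -12.3, "ty": -31, "tz": 0, "rx": 0, "ry": 0, "rz": -0.1447},
  {"tx": -12.3, "ty": -31, "tz": 0, "rx": 0, "ry": 0, "rz": -0.1447},
  {"tx": -12.3, "ty": -31, "tz": 0, "rx": 0, "ry": 0, "rz": -0.1447},
  {"tx": -12.3, "ty": -31, "tz": 0, "rx": 0, "ry": 0, "rz": -0.1447},
  {"tx": -12.3, "ty": -31, "tz": 0, "rx": 0, "ry": 0, "rz": -0.1447},
  {"tx": -12.3, "ty": -31, "tz": 0, "rx": 0, "ry": 0, "rz": -0.1447},
  {"tx": -12.3, "ty": -31, "tz": 0, "rx": 0, "ry": 0, "rz": -0.1447},
  {"tx": -12.3, "ty": -31, "tz": 0, "rx": 0, "ry": 0, "rz": -0.1447},
  {"tx": -12.3, "ty": -31, "tz": 0, "rx": 0, "ry": 0, "rz": -0.1447},
  {"tx": -12.3, "ty": -31, "tz": 0, "rx": 0, "ry": 0, "rz": -0.1447},
  {"tx": -12.3, "ty": -31, "tz": 0, "rx": 0, "ry": 0, "rz": -0.1447},
])

```text
time: 12.3
tool_pos: [487.2, -331.4, 190.1]
tcp_rot: [3.142, -0.0, -0.225]
contact_force: [1.4, -0.5, -0.0]
grip_width: 91.4
finger_force: 0.0
```

```bash
python3 - <<'E'
from plant import bot
import cv2,numpy as np
b=bot.capture("side")[:,:,::-1];t=bot.capture("top")[:,:,::-1]
c=np.hstack([cv2.resize(x,(400,500),interpolation=3) for x in (b[170:290,255:351],t[170:285,200:392] if 0 else t[170:290,290:386])])
cv2.imwrite("pics/c4.png",c);cv2.imwrite("pics/t4.png",t);o=bot.get_obs();print(o["tool_pos"],o["tcp_rot"],o["joint_positions"].round(2))
E
```

```text
[ 486.28512694 -333.85920555  189.88082743] [ 3.14019369e+00 -1.79483173e-04 -2.26693484e-01] [-0.73  0.49  1.4  -0.    1.26  1.07]
```

View pics/c4.png

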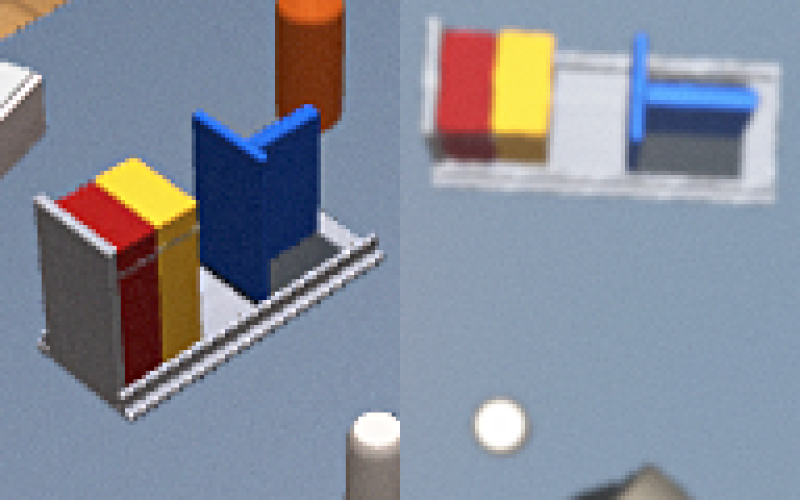

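The yellow tin stands upright and flush beside the red one, the stop is right back, and the shaker is standing. Next is the green tin.

Call:
carry_out([
  {"tx": 0, "ty": 0, "tz": 0, "rx": 0, "ry": 0, "rz": 0},
  {"tx": 0, "ty": 0, "tz": -25, "rx": 0, "ry": 0, "rz": 0},
  {"tx": 0, "ty": 0, "tz": -30, "rx": 0, "ry": 0, "rz": 0},
  {"tx": 0, "ty": 0, "tz": -30, "rx": 0, "ry": 0, "rz": 0},
  {"tx": 0, "ty": 0, "tz": -18, "rx": 0, "ry": 0, "rz": 0},
  {"tx": 0, "ty": 0, "tz": 0, "rx": 0, "ry": 0, "rz": 0},
])

```text
time: 13.0
tool_pos: [487.0, -327.7, 84.4]
tcp_rot: [-3.139, 0.005, -0.216]
contact_force: [0.3, 0.4, 0.1]
grip_width: 91.7
finger_force: 0.0
```

Call:
carry_out([
  {"tx": 0, "ty": 0, "tz": 0, "rx": 0, "ry": 0, "rz": 0},
  {"tx": 0, "ty": 0, "tz": 0, "rx": 0, "ry": 0, "rz": 0},
  {"tx": 0, "ty": 0, "tz": 0, "rx": 0, "ry": 0, "rz": 0},
  {"tx": 0, "ty": 0, "tz": 0, "rx": 0, "ry": 0, "rz": 0},
  {"tx": 0, "ty": 0, "tz": 0, "rx": 0, "ry": 0, "rz": 0},
  {"tx": 0, "ty": 0, "tz": 0, "rx": 0, "ry": 0, "rz": 0},
  {"tx": 0, "ty": 0, "tz": 0, "rx": 0, "ry": 0, "rz": 0},
  {"tx": 0, "ty": 0, "tz": 0, "rx": 0, "ry": 0, "rz": 0},
  {"tx": 0, "ty": 0, "tz": 0, "rx": 0, "ry": 0, "rz": 0},
], gripper=1)

```text
time: 13.9
tool_pos: [487.8, -330.4, 87.1]
tcp_rot: [3.141, -0.0, -0.219]
contact_force: [-0.8, -0.6, 0.3]
grip_width: 35.8
finger_force: 29.9
```

```bash
python3 - <<'E'
import numpy as np,cv2
from h import *
# mat corners in top image via orange mask
a=cv2.imread("pics/top0.png");h=cv2.cvtColor(a,cv2.COLOR_BGR2HSV)
m=cv2.inRange(h,(8,150,150),(20,255,255));m[:,:180]=0;m[:,290:]=0
c=max(cv2.findContours(m,0,1)[0],key=cv2.contourArea);bx=cv2.boxPoints(cv2.minAreaRect(c));print(bx.round(1).tolist())
def ray(n,q,z):
    k=C[n];d=k["R"].T@np.linalg.inv(k["camera_matrix"])@[*q,1];o=-k["R"].T@k["t"];return o+d*(z-o[2])/d[2]
for q in [*bx,bx.mean(0)]: print(ray("top",q,3).round(1))
for nm,q,z in (("mug",(202,206),90),("tub",(166,304),120),("syrup",(250,146),190),("squeezer",(417,153),170),("jar",(475,201),90),("black",(414,255),130),("shaker",(314,272),80)): print(nm,ray("top",q,z).round())
E
```

```text
[[212.10000610351562, 222.0], [254.6999969482422, 217.6999969482422], [259.6000061035156, 266.79998779296875], [217.0, 271.1000061035156]]
[564.3 359.5   3. ]
[576.6 233.5   3. ]
[431.4 217.1   3. ]
[419.2 341.7   3. ]
[497.5 287.9   3. ]
mug [597. 368.  90.]
tub [327. 449. 120.]
syrup [738. 219. 190.]
squeezer [ 723. -219.  170.]
jar [ 608. -391.   90.]
black [ 456. -212.  130.]
shaker [413.  55.  80.]
```

Call:
carry_out([
  {"tx": 0, "ty": 0, "tz": 15, "rx": 0, "ry": 0, "rz": 0},
  {"tx": 0, "ty": 0, "tz": 30, "rx": 0, "ry": 0, "rz": 0},
  {"tx": 0, "ty": 0, "tz": 40, "rx": 0, "ry": 0, "rz": 0},
  {"tx": 0, "ty": 0, "tz": 40, "rx": 0, "ry": 0, "rz": 0},
  {"tx": 0, "ty": 0, "tz": 40, "rx": 0, "ry": 0, "rz": 0},
  {"tx": 0, "ty": 20, "tz": 0, "rx": 0, "ry": 0, "rz": 0.015},
  {"tx": 0, "ty": 40, "tz": 0, "rx": 0, "ry": 0, "rz": 0.015},
  {"tx": 0, "ty": 45, "tz": 0, "rx": 0, "ry": 0, "rz": 0.015},
  {"tx": 0, "ty": 45, "tz": 0, "rx": 0, "ry": 0, "rz": 0.015},
  {"tx": 0, "ty": 45, "tz": 0, "rx": 0, "ry": 0, "rz": 0.015},
])

```text
time: 14.9
tool_pos: [487.1, -133.5, 251.4]
tcp_rot: [-3.141, 0.001, -0.144]
contact_force: [0.8, 0.8, -4.1]
grip_width: 35.8
finger_force: 29.9
```

Call:
carry_out([
  {"tx": 0, "ty": 45, "tz": 0, "rx": 0, "ry": 0, "rz": 0.015},
  {"tx": 0, "ty": 45, "tz": 0, "rx": 0, "ry": 0, "rz": 0.015},
  {"tx": 0, "ty": 45, "tz": 0, "rx": 0, "ry": 0, "rz": 0.015},
  {"tx": 0, "ty": 45, "tz": 0, "rx": 0, "ry": 0, "rz": 0.015},
  {"tx": 0, "ty": 45, "tz": 0, "rx": 0, "ry": 0, "rz": 0.015},
  {"tx": 0, "ty": 45, "tz": 0, "rx": 0, "ry": 0, "rz": 0.015},
  {"tx": 0, "ty": 45, "tz": 0, "rx": 0, "ry": 0, "rz": 0},
  {"tx": 0, "ty": 45, "tz": 0, "rx": 0, "ry": 0, "rz": 0},
  {"tx": 1, "ty": 35, "tz": 0, "rx": 0, "ry": 0, "rz": 0},
  {"tx": 1, "ty": 20, "tz": 0, "rx": 0, "ry": 0, "rz": 0},
  {"tx": 0, "ty": 0, "tz": 0, "rx": 0, "ry": 0, "rz": 0},
  {"tx": 0, "ty": 0, "tz": 0, "rx": 0, "ry": 0, "rz": 0},
])

```text
time: 16.1
tool_pos: [489.3, 279.6, 251.2]
tcp_rot: [3.14, 0.002, -0.053]
contact_force: [0.4, -0.2, -3.6]
grip_width: 35.8
finger_force: 29.9
```

Call:
carry_out([
  {"tx": 0, "ty": 0, "tz": -25, "rx": 0, "ry": 0, "rz": 0},
  {"tx": 0, "ty": 0, "tz": -35, "rx": 0, "ry": 0, "rz": 0},
  {"tx": 0, "ty": 0, "tz": -35, "rx": 0, "ry": 0, "rz": 0},
  {"tx": 0, "ty": 0, "tz": -35, "rx": 0, "ry": 0, "rz": 0},
  {"tx": 0, "ty": 0, "tz": -20, "rx": 0, "ry": 0, "rz": 0},
  {"tx": 0, "ty": 0, "tz": -10, "rx": 0, "ry": 0, "rz": 0},
  {"tx": 0, "ty": 0, "tz": -4, "rx": 0, "ry": 0, "rz": 0},
  {"tx": 0, "ty": 0, "tz": -2, "rx": 0, "ry": 0, "rz": 0},
  {"tx": 0, "ty": 0, "tz": 0, "rx": 0, "ry": 0, "rz": 0},
  {"tx": 0, "ty": 0, "tz": 0, "rx": 0, "ry": 0, "rz": 0},
])

```text
time: 17.1
tool_pos: [490.4, 279.9, 87.1]
tcp_rot: [-3.141, -0.002, -0.054]
contact_force: [0.4, -0.5, -2.4]
grip_width: 36.0
finger_force: 29.9
```

Call:
carry_out([
  {"tx": 0, "ty": 0, "tz": -1, "rx": 0, "ry": 0, "rz": 0},
  {"tx": 0, "ty": 0, "tz": -1, "rx": 0, "ry": 0, "rz": 0},
  {"tx": 0, "ty": 0, "tz": -1, "rx": 0, "ry": 0, "rz": 0},
  {"tx": 0, "ty": 0, "tz": 0, "rx": 0, "ry": 0, "rz": 0},
])

```text
time: 17.5
tool_pos: [490.0, 279.8, 84.1]
tcp_rot: [-3.141, -0.001, -0.054]
contact_force: [-1.9, -1.0, 5.1]
grip_width: 35.2
finger_force: 30.0
```

Call:
carry_out([
  {"tx": 0, "ty": 0, "tz": 0, "rx": 0, "ry": 0, "rz": 0},
  {"tx": 0, "ty": 0, "tz": 0, "rx": 0, "ry": 0, "rz": 0},
  {"tx": 0, "ty": 0, "tz": 0, "rx": 0, "ry": 0, "rz": 0},
  {"tx": 0, "ty": 0, "tz": 0, "rx": 0, "ry": 0, "rz": 0},
  {"tx": 0, "ty": 0, "tz": 16, "rx": 0, "ry": 0, "rz": 0},
  {"tx": 0, "ty": 0, "tz": 35, "rx": 0, "ry": 0, "rz": 0},
  {"tx": 0, "ty": 0, "tz": 35, "rx": 0, "ry": 0, "rz": 0},
  {"tx": 0, "ty": 0, "tz": 0, "rx": 0, "ry": 0, "rz": 0.131},
  {"tx": 0, "ty": 0, "tz": 0, "rx": 0, "ry": 0, "rz": 0.144},
  {"tx": 0, "ty": 0, "tz": 0, "rx": 0, "ry": 0, "rz": 0.144},
  {"tx": 0, "ty": 0, "tz": 0, "rx": 0, "ry": 0, "rz": 0.144},
  {"tx": 0, "ty": 0, "tz": 0, "rx": 0, "ry": 0, "rz": 0.144},
], gripper=0)

```text
time: 18.7
tool_pos: [489.7, 279.7, 169.0]
tcp_rot: [3.141, 0.0, 0.659]
contact_force: [1.0, -1.1, -0.2]
grip_width: 91.8
finger_force: 0.0
```

Call:
carry_out([
  {"tx": 0, "ty": 0, "tz": 0, "rx": 0, "ry": 0, "rz": 0.144},
  {"tx": 0, "ty": 0, "tz": 0, "rx": 0, "ry": 0, "rz": 0.144},
  {"tx": 0, "ty": 0, "tz": 0, "rx": 0, "ry": 0, "rz": 0.144},
  {"tx": 0, "ty": 0, "tz": 0, "rx": 0, "ry": 0, "rz": 0.144},
  {"tx": 0, "ty": 0, "tz": 0, "rx": 0, "ry": 0, "rz": 0.144},
  {"tx": 0, "ty": 0, "tz": 0, "rx": 0, "ry": 0, "rz": 0.144},
  {"tx": 0, "ty": 0, "tz": 0, "rx": 0, "ry": 0, "rz": 0},
  {"tx": 0, "ty": 0, "tz": 0, "rx": 0, "ry": 0, "rz": 0},
])

```text
time: 19.5
tool_pos: [489.8, 279.7, 169.0]
tcp_rot: [3.142, 0.0, 1.513]
contact_force: [0.1, -0.1, -0.2]
grip_width: 91.4
finger_force: 0.0
```

```bash
python3 - <<'E'
from plant import bot
import cv2,numpy as np
b=bot.capture("side")[:,:,::-1]
cv2.imwrite("pics/c5.png",cv2.resize(b[180:360,150:370],None,fx=3.3,fy=3.3,interpolation=3));o=bot.get_obs();print(o["tool_pos"],o["tcp_rot"])
E
```

```text
[489.76616852 279.75152081 168.98624741] [3.14154407e+00 1.38254192e-05 1.51334192e+00]
```

View pics/c5.png

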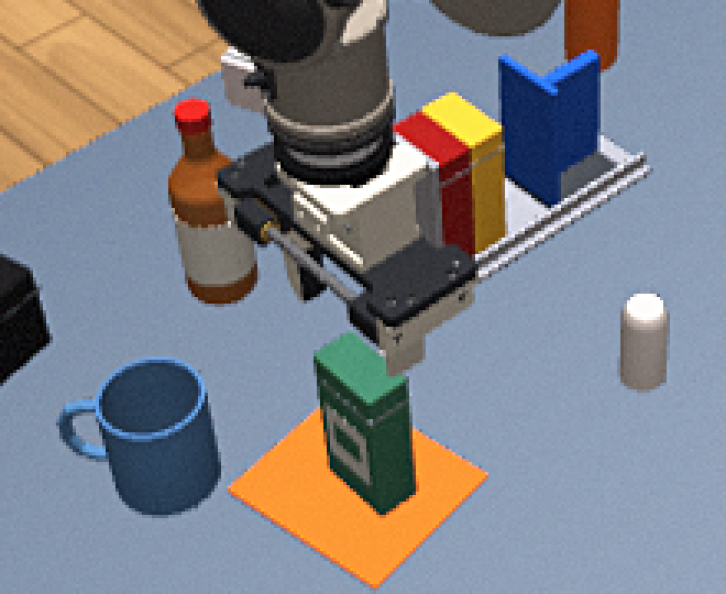

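The green tin stands upright on the mat under the turned gripper, and everything else is standing. I retake it across its narrow edges.

Call:
carry_out([
  {"tx": 0, "ty": 0, "tz": -20, "rx": 0, "ry": 0, "rz": 0.004},
  {"tx": 0, "ty": 0, "tz": -30, "rx": 0, "ry": 0, "rz": 0},
  {"tx": 0, "ty": 0, "tz": -25, "rx": 0, "ry": 0, "rz": 0},
  {"tx": 0, "ty": 0, "tz": -12, "rx": 0, "ry": 0, "rz": 0},
  {"tx": 0, "ty": 0, "tz": 0, "rx": 0, "ry": 0, "rz": 0},
])

```text
time: 20.05
tool_pos: [488.9, 279.4, 80.6]
tcp_rot: [-3.139, 0.001, 1.519]
contact_force: [0.2, -0.0, -0.3]
grip_width: 92.1
finger_force: 0.0
```

Call:
carry_out([
  {"tx": 0, "ty": 0, "tz": 0, "rx": 0, "ry": 0, "rz": 0},
  {"tx": 0, "ty": 0, "tz": 0, "rx": 0, "ry": 0, "rz": 0},
  {"tx": 0, "ty": 0, "tz": 0, "rx": 0, "ry": 0, "rz": 0},
  {"tx": 0, "ty": 0, "tz": 0, "rx": 0, "ry": 0, "rz": 0},
  {"tx": 0, "ty": 0, "tz": 0, "rx": 0, "ry": 0, "rz": 0},
], gripper=1)

```text
time: 20.55
tool_pos: [490.4, 280.0, 83.0]
tcp_rot: [3.14, -0.001, 1.521]
contact_force: [1.1, -0.7, 4.6]
grip_width: 65.4
finger_force: 29.9
```

Call:
carry_out([
  {"tx": 0, "ty": 0, "tz": 15, "rx": 0, "ry": 0, "rz": 0},
  {"tx": 0, "ty": 0, "tz": 40, "rx": 0, "ry": 0, "rz": 0},
  {"tx": 0, "ty": 0, "tz": 40, "rx": 0, "ry": 0, "rz": 0},
  {"tx": 0, "ty": 0, "tz": 40, "rx": 0, "ry": 0, "rz": 0},
  {"tx": 0, "ty": 0, "tz": 40, "rx": 0, "ry": 0, "rz": 0},
  {"tx": 14.2, "ty": -28.2, "tz": 0, "rx": 0, "ry": 0, "rz": 0},
  {"tx": 20, "ty": -39.5, "tz": 0, "rx": 0, "ry": 0, "rz": 0},
  {"tx": 20, "ty": -39.5, "tz": 0, "rx": 0, "ry": 0, "rz": 0},
  {"tx": 20, "ty": -39.5, "tz": 0, "rx": 0, "ry": 0, "rz": 0},
  {"tx": 20, "ty": -39.5, "tz": 0, "rx": 0, "ry": 0, "rz": 0},
  {"tx": 20, "ty": -39.5, "tz": 0, "rx": 0, "ry": 0, "rz": 0},
  {"tx": 20, "ty": -39.5, "tz": 0, "rx": 0, "ry": 0, "rz": 0},
])

```text
time: 21.75
tool_pos: [624.0, 12.9, 256.3]
tcp_rot: [-3.14, -0.0, 1.521]
contact_force: [1.2, -0.1, -3.4]
grip_width: 66.2
finger_force: 29.9
```

Call:
carry_out([
  {"tx": 9, "ty": -17, "tz": 0, "rx": 0, "ry": 0, "rz": 0},
  {"tx": 0, "ty": 0, "tz": 0, "rx": 0, "ry": 0, "rz": 0},
  {"tx": 0, "ty": 0, "tz": -12, "rx": 0, "ry": 0, "rz": 0},
  {"tx": 0, "ty": 0, "tz": 0, "rx": 0, "ry": 0, "rz": 0},
])

```text
time: 22.15
tool_pos: [631.4, -0.9, 242.6]
tcp_rot: [-3.137, -0.001, 1.522]
contact_force: [-0.9, 0.1, -3.9]
grip_width: 65.9
finger_force: 29.9
```

```bash
python3 - <<'E'
from plant import bot
import cv2,numpy as np
b=bot.capture("side")[:,:,::-1]
cv2.imwrite("pics/c6.png",cv2.resize(b[130:290,250:400],None,fx=3.7,fy=3.7,interpolation=3));o=bot.get_obs();print(o["tool_pos"],o["tcp_rot"],o["contact_force"])
E
```

```text
[631.73919044  -0.8608798  243.54331865] [-3.13827520e+00 -6.02879891e-04  1.52253206e+00] [ 0.31075104  0.08804078 -2.5407681 ]
```

View pics/c6.png

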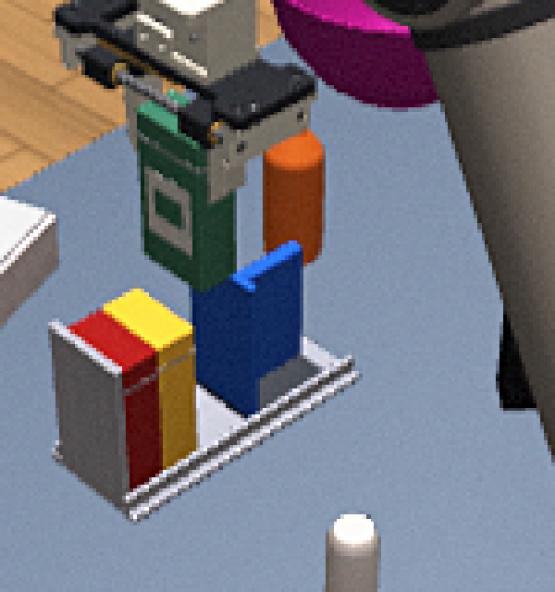

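The green tin hangs upright between the yellow tin and the stop plate, with both neighbours standing. Now I lower it.

Call:
carry_out([
  {"tx": 0, "ty": -1, "tz": 0, "rx": 0, "ry": 0, "rz": -0.003},
  {"tx": 0, "ty": 0, "tz": -15, "rx": 0, "ry": 0, "rz": 0},
  {"tx": 0, "ty": 0, "tz": -25, "rx": 0, "ry": 0, "rz": 0},
  {"tx": 0, "ty": 0, "tz": -25, "rx": 0, "ry": 0, "rz": 0},
  {"tx": 0, "ty": 0, "tz": -15, "rx": 0, "ry": 0, "rz": 0},
  {"tx": 0, "ty": 0, "tz": 0, "rx": 0, "ry": 0, "rz": 0},
  {"tx": 0, "ty": 0, "tz": 0, "rx": 0, "ry": 0, "rz": 0},
])

```text
time: 22.9
tool_pos: [633.3, -3.0, 165.9]
tcp_rot: [3.141, 0.0, 1.518]
contact_force: [-0.2, -0.2, -3.0]
grip_width: 66.0
finger_force: 29.9
```

Call:
carry_out([
  {"tx": 0, "ty": 0, "tz": -10, "rx": 0, "ry": 0, "rz": 0},
  {"tx": 0, "ty": 0, "tz": -15, "rx": 0, "ry": 0, "rz": 0},
  {"tx": 0, "ty": 0, "tz": -15, "rx": 0, "ry": 0, "rz": 0},
  {"tx": 0, "ty": 0, "tz": -15, "rx": 0, "ry": 0, "rz": 0},
  {"tx": 0, "ty": 0, "tz": -12, "rx": 0, "ry": 0, "rz": 0},
  {"tx": 0, "ty": 0, "tz": -6, "rx": 0, "ry": 0, "rz": 0},
  {"tx": 0, "ty": 0, "tz": -3, "rx": 0, "ry": 0, "rz": 0},
  {"tx": 0, "ty": 0, "tz": -1, "rx": 0, "ry": 0, "rz": 0},
  {"tx": 0, "ty": 0, "tz": 0, "rx": 0, "ry": 0, "rz": 0},
])

```text
time: 23.8
tool_pos: [633.3, -3.5, 88.6]
tcp_rot: [3.141, 0.0, 1.518]
contact_force: [-0.5, 0.4, -2.8]
grip_width: 65.9
finger_force: 29.9
```

Call:
carry_out([
  {"tx": 0.1, "ty": 2, "tz": -1, "rx": 0, "ry": 0, "rz": 0},
  {"tx": 0.1, "ty": 2, "tz": 0, "rx": 0, "ry": 0, "rz": 0},
  {"tx": 0.1, "ty": 2, "tz": 0, "rx": 0, "ry": 0, "rz": 0},
  {"tx": 0.1, "ty": 2, "tz": 0, "rx": 0, "ry": 0, "rz": 0},
  {"tx": 0, "ty": 0, "tz": 0, "rx": 0, "ry": 0, "rz": 0},
  {"tx": 0, "ty": 0, "tz": -1, "rx": 0, "ry": 0, "rz": 0},
  {"tx": 0, "ty": 0, "tz": -0.7, "rx": 0, "ry": 0, "rz": 0},
  {"tx": 0, "ty": 0, "tz": 0, "rx": 0, "ry": 0, "rz": 0},
])

```text
time: 24.6
tool_pos: [633.5, 4.4, 85.9]
tcp_rot: [3.141, 0.0, 1.518]
contact_force: [-1.6, -1.5, 2.5]
grip_width: 65.9
finger_force: 29.9
```

Call:
carry_out([
  {"tx": 0, "ty": 0, "tz": 0, "rx": 0, "ry": 0, "rz": 0},
  {"tx": 0, "ty": 0, "tz": 0, "rx": 0, "ry": 0, "rz": 0},
  {"tx": 0, "ty": 0, "tz": 0, "rx": 0, "ry": 0, "rz": 0},
  {"tx": 0, "ty": 0, "tz": 0, "rx": 0, "ry": 0, "rz": 0},
  {"tx": 0, "ty": 0, "tz": 20, "rx": 0, "ry": 0, "rz": 0},
  {"tx": 0, "ty": 0, "tz": 40, "rx": 0, "ry": 0, "rz": 0},
  {"tx": 0, "ty": 0, "tz": 40, "rx": 0, "ry": 0, "rz": 0},
  {"tx": -1.5, "ty": -24.4, "tz": 0, "rx": 0, "ry": 0, "rz": 0},
  {"tx": -2, "ty": -40, "tz": 0, "rx": 0, "ry": 0, "rz": 0},
  {"tx": -2, "ty": -35, "tz": 0, "rx": 0, "ry": 0, "rz": 0},
  {"tx": 0, "ty": 0, "tz": 0, "rx": 0, "ry": 0, "rz": 0},
], gripper=0)

```text
time: 25.7
tool_pos: [627.5, -99.2, 185.3]
tcp_rot: [3.141, 0.002, 1.513]
contact_force: [0.2, 0.6, 0.7]
grip_width: 91.6
finger_force: 0.0
```

Call:
carry_out([
  {"tx": 0, "ty": 0, "tz": -25, "rx": 0, "ry": 0, "rz": 0},
  {"tx": 0, "ty": 0, "tz": -35, "rx": 0, "ry": 0, "rz": 0},
  {"tx": 0, "ty": 0, "tz": -25, "rx": 0, "ry": 0, "rz": 0},
  {"tx": 0, "ty": 0, "tz": -14, "rx": 0, "ry": 0, "rz": 0},
  {"tx": 0, "ty": 0, "tz": 0, "rx": 0, "ry": 0, "rz": 0},
])

```text
time: 26.2
tool_pos: [626.8, -94.0, 84.3]
tcp_rot: [-3.138, -0.001, 1.518]
contact_force: [-0.2, -0.4, 0.4]
grip_width: 91.7
finger_force: 0.0
```

Call:
carry_out([
  {"tx": 0, "ty": 0, "tz": 0, "rx": 0, "ry": 0, "rz": 0},
  {"tx": 0, "ty": 0, "tz": 0, "rx": 0, "ry": 0, "rz": 0},
  {"tx": 0, "ty": 0, "tz": 0, "rx": 0, "ry": 0, "rz": 0},
  {"tx": 0, "ty": 0, "tz": 0, "rx": 0, "ry": 0, "rz": 0},
  {"tx": 0, "ty": 0, "tz": 0, "rx": 0, "ry": 0, "rz": 0},
  {"tx": 0, "ty": 0, "tz": 0, "rx": 0, "ry": 0, "rz": 0},
  {"tx": 0, "ty": 0, "tz": 0, "rx": 0, "ry": 0, "rz": 0},
  {"tx": 0, "ty": 0, "tz": 0, "rx": 0, "ry": 0, "rz": 0},
  {"tx": 0, "ty": 0, "tz": 0, "rx": 0, "ry": 0, "rz": 0},
  {"tx": 0, "ty": 0, "tz": 0, "rx": 0, "ry": 0, "rz": 0},
  {"tx": 0, "ty": 0, "tz": 0, "rx": 0, "ry": 0, "rz": 0},
  {"tx": 0, "ty": 0, "tz": 0, "rx": 0, "ry": 0, "rz": 0},
], gripper=1)

```text
time: 27.4
tool_pos: [627.6, -94.8, 86.3]
tcp_rot: [-3.141, -0.0, 1.518]
contact_force: [-2.4, -0.5, 0.7]
grip_width: 13.7
finger_force: 30.0
```

Call:
carry_out([
  {"tx": 0.2, "ty": 3, "tz": 0, "rx": 0, "ry": 0, "rz": 0},
  {"tx": 0.2, "ty": 3, "tz": 0, "rx": 0, "ry": 0, "rz": 0},
  {"tx": 0.2, "ty": 3, "tz": 0, "rx": 0, "ry": 0, "rz": 0},
  {"tx": 0.1, "ty": 2, "tz": 0, "rx": 0, "ry": 0, "rz": 0},
  {"tx": 0.1, "ty": 1.5, "tz": 0, "rx": 0, "ry": 0, "rz": 0},
  {"tx": 0, "ty": 1, "tz": 0, "rx": 0, "ry": 0, "rz": 0},
  {"tx": 0, "ty": 1, "tz": 0, "rx": 0, "ry": 0, "rz": 0},
  {"tx": 0, "ty": 0, "tz": 0, "rx": 0, "ry": 0, "rz": 0},
])

```text
time: 28.2
tool_pos: [628.4, -80.1, 86.3]
tcp_rot: [-3.141, -0.0, 1.518]
contact_force: [-4.5, -1.0, 0.8]
grip_width: 13.6
finger_force: 30.0
```

Call:
carry_out([
  {"tx": 0, "ty": 1, "tz": 0, "rx": 0, "ry": 0, "rz": 0},
  {"tx": 0.1, "ty": 1, "tz": 0, "rx": 0, "ry": 0, "rz": 0},
  {"tx": 0, "ty": 0.8, "tz": 0, "rx": 0, "ry": 0, "rz": 0},
  {"tx": 0, "ty": 0.4, "tz": 0, "rx": 0, "ry": 0, "rz": 0},
  {"tx": 0, "ty": 0, "tz": 0, "rx": 0, "ry": 0, "rz": 0},
  {"tx": 0, "ty": 0, "tz": 0, "rx": 0, "ry": 0, "rz": 0},
])

```text
time: 28.8
tool_pos: [628.6, -77.6, 86.3]
tcp_rot: [-3.141, 0.0, 1.518]
contact_force: [-4.0, -3.5, 2.9]
grip_width: 13.5
finger_force: 30.0
```

Call:
carry_out([
  {"tx": 0, "ty": 0.7, "tz": 0, "rx": 0, "ry": 0, "rz": 0},
  {"tx": 0, "ty": 0.7, "tz": 0, "rx": 0, "ry": 0, "rz": 0},
  {"tx": 0, "ty": 0, "tz": 0, "rx": 0, "ry": 0, "rz": 0},
  {"tx": 0, "ty": 0, "tz": 0, "rx": 0, "ry": 0, "rz": 0},
])

```text
time: 29.2
tool_pos: [628.6, -77.2, 86.3]
tcp_rot: [-3.141, 0.002, 1.517]
contact_force: [-4.3, -6.6, 1.6]
grip_width: 13.8
finger_force: 30.0
```

Call:
carry_out([
  {"tx": 0, "ty": 0.7, "tz": 0, "rx": 0, "ry": 0, "rz": 0},
  {"tx": 0, "ty": 0.7, "tz": 0, "rx": 0, "ry": 0, "rz": 0},
  {"tx": 0, "ty": 0, "tz": 0, "rx": 0, "ry": 0, "rz": 0},
  {"tx": 0, "ty": 0, "tz": 0, "rx": 0, "ry": 0, "rz": 0},
])

```text
time: 29.6
tool_pos: [628.6, -76.9, 86.3]
tcp_rot: [3.142, 0.003, 1.517]
contact_force: [-4.4, -11.2, 0.4]
grip_width: 13.6
finger_force: 30.0
```

Call:
carry_out([
  {"tx": 0, "ty": -1.2, "tz": 0, "rx": 0, "ry": 0, "rz": 0},
  {"tx": 0, "ty": -0.8, "tz": 0, "rx": 0, "ry": 0, "rz": 0},
  {"tx": 0, "ty": 0, "tz": 0, "rx": 0, "ry": 0, "rz": 0},
])

```text
time: 29.9
tool_pos: [628.6, -76.9, 86.3]
tcp_rot: [-3.141, 0.001, 1.518]
contact_force: [-4.3, -3.3, 1.1]
grip_width: 13.8
finger_force: 30.0
```

Call:
carry_out([
  {"tx": 0, "ty": 0, "tz": 0, "rx": 0, "ry": 0, "rz": 0},
  {"tx": 0, "ty": 0, "tz": 0, "rx": 0, "ry": 0, "rz": 0},
  {"tx": 0, "ty": 0, "tz": 0, "rx": 0, "ry": 0, "rz": 0},
  {"tx": 0, "ty": 0, "tz": 0, "rx": 0, "ry": 0, "rz": 0},
  {"tx": 0, "ty": 0, "tz": 0, "rx": 0, "ry": 0, "rz": 0},
  {"tx": 0, "ty": 0, "tz": 20, "rx": 0, "ry": 0, "rz": 0},
  {"tx": 0, "ty": 0, "tz": 40, "rx": 0, "ry": 0, "rz": 0},
  {"tx": 0, "ty": 0, "tz": 45, "rx": 0, "ry": 0, "rz": 0},
  {"tx": -30, "ty": -20, "tz": 20, "rx": 0, "ry": 0, "rz": 0},
  {"tx": -35, "ty": -30, "tz": 0, "rx": 0, "ry": 0, "rz": 0},
  {"tx": -35, "ty": -30, "tz": 0, "rx": 0, "ry": 0, "rz": 0},
  {"tx": -35, "ty": -30, "tz": 0, "rx": 0, "ry": 0, "rz": 0},
], gripper=0)

```text
time: 31.1
tool_pos: [492.5, -187.0, 211.7]
tcp_rot: [3.141, 0.0, 1.519]
contact_force: [0.8, 0.4, 1.8]
grip_width: 91.9
finger_force: 0.0
```

Call:
carry_out([
  {"tx": -35, "ty": -30, "tz": 0, "rx": 0, "ry": 0, "rz": 0},
  {"tx": -25, "ty": -30, "tz": 0, "rx": 0, "ry": 0, "rz": 0},
  {"tx": 0, "ty": -30, "tz": 0, "rx": 0, "ry": 0, "rz": 0},
  {"tx": 0, "ty": 0, "tz": 0, "rx": 0, "ry": 0, "rz": 0},
])

```text
time: 31.5
tool_pos: [433.2, -279.6, 211.7]
tcp_rot: [3.14, 0.002, 1.514]
contact_force: [1.0, 0.3, -0.8]
grip_width: 91.5
finger_force: 0.0
```

```bash
python3 - <<'E'
from plant import bot
import cv2,numpy as np
b=bot.capture("side")[:,:,::-1];t=bot.capture("top")[:,:,::-1]
x=cv2.resize(b[180:290,250:360],(500,500),interpolation=3);y=cv2.resize(t[165:220,285:395],(500,250),interpolation=3);w=cv2.resize(t,(333,250))
r=np.zeros((500,300,3),np.uint8);r[:150]=cv2.resize(y,(300,150));r[160:385]=cv2.resize(t,(300,225))
cv2.imwrite("pics/c7.png",np.hstack([x,r]));print(bot.get_obs()["tool_pos"])
E
```

```text
[ 433.66815839 -276.556106    211.29915577]
```

View pics/c7.png

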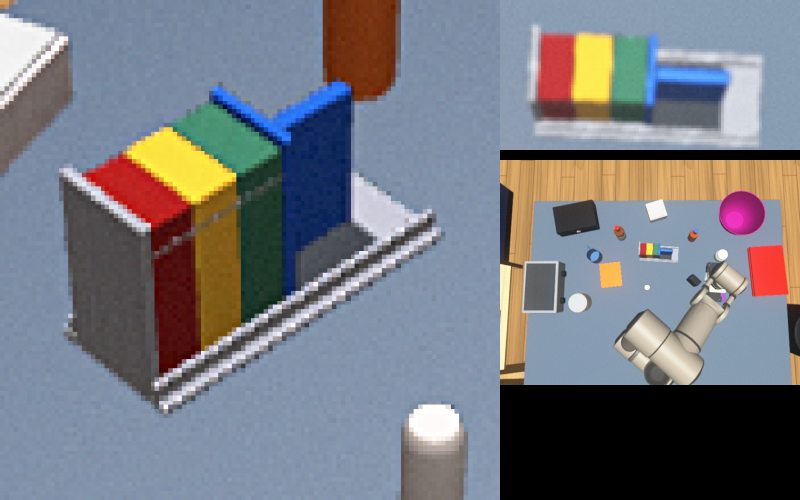

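Red, yellow and green stand upright and flush between the wall and the stop. The rest of the counter is undisturbed and the gripper is clear, so I'm handing in.

```bash
python3 -c "
from plant import bot
print(bot.close_job())"
```

```text
the job is handed in; nothing more can be done
None
```

The job is handed in at about 31.5 s: red, yellow and green stand upright and snug between the rack's end wall and the blue stop, and everything else visible in the last pictures is still standing where it was.

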